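Open the stall radio's battery compartment

ROBOT

A 7-joint arm with a two-finger parallel gripper is mounted at the origin on the work surface. World frame = base frame: x ahead of the robot, y to its left, z up, the work surface at z = 0. Lengths are in m, angles in rad, forces in N, time in s.
With the tool pointing down it reaches from about 0.4 to 0.75 m from the base axis. Payload 19.5 kg.
Tool frame: the origin (TCP) lies at the very end of the fingers, on their centre line; the grasp point (between the pads) lies 19 mm behind it; z points along the fingers, y is the line along which they close (so a half turn about z gives the same grasp; the last joint's range is limited). The gripper opens to 85 mm and grips with 20 to 120 N. Pads are 22 mm wide; open, the fingers measure 114 mm over their backs; the gripper's body (76 mm by 85 mm) begins 54 mm behind the grasp point. The pads swing forward as they close: fully open they stand 13 mm farther back than shut.
Start: joints at [-1.298, 0.707, -0.028, 1.485, 0.022, 0.951, -0.075], TCP at [0.178, 0.547, 0.231] pointing down, gripper open.
Joint ranges: [-2.71, 2.71], [-0.32, 2.16], [-1.57, 1.52], [0, 2.45], [-1.46, 4.6], [0, 2.02], [-2.83, 2.83]. Speed limits (rad/s): [1.89, 1.89, 2.57, 2.57, 3.01, 3.01, 3.01].

INTERFACE

Orientations are given as a unit quaternion [w, x, y, z].
In Python, from bench import r gives the robot as it stands. Calls block until the motion is done:
- r.goto(position, orientation): joint-space move of the TCP to a pose.
- r.movel(position, rotation=None, speed=0.15, stop_force=None): straight line of the TCP; rotation=None keeps the orientation; speed is the mean speed in m/s. With stop_force (N) it stops when the force on the tool has changed by that much, and returns True; else False.
- r.move_joints(angles): joint-space move.
- r.ungrasp() and r.grab(strength=None): open the fingers fully, or close them until they stop; strength is the grip in N (None keeps the last).
- r.dwell(seconds).
- r.solve_ik(position, orientation): joint angles nearest the present ones, or None.
- r.get_state(): the state.
- r.camera(name): name is "scene" or "top"; returns a dict with "color" (384x512x3 uint8, red, green, blue), "K" (3x3 intrinsics, pixels), "D" ([k1, k2, p1, p2, k3] as OpenCV has them; the pictures are not rectified), "world_from_camera" (4x4, takes a point from camera to world coordinates). Camera axes: x right, y up, looking along -z (the intrinsics and any distortion apply to the point x, -y, -z); pixel columns grow to the right and rows downward; lengths in m; the calibration is good to about 2 mm. A picture is of the moment at which its call begins. There is no depth.
A pose or a line that the arm cannot do raises r.IKError and nothing moves.
- r.finish_job(): hands the job in; it is judged then, once.
Trained networks look in a picture, given as the dict that the camera call returned (one of the last four; its "shot" number tells which), for a name from the list of things; names that differ only in an ending like _2 or _b are one class to them, and where a whole thing is asked for, a point or a joint stands for the part that bears it (a point fixed in the world has none). Each returns a list of dicts, best first, with "confidence" (0 to 1); they miss things now and then, are a little off and sometimes report something else, mostly with a low value. They report only what shows in the picture. A call takes as long as a camera call.
- r.spot_in(thing, picture): "bbox" ([centre column, centre row, width, height] in pixels, round what is visible of it).
The state is a dict: "time_s": time; "joint_positions": joint angles; "joint_velocities": joint speeds; "joint_efforts": joint torques, N m; "position": TCP position; "eef_rot": TCP orientation; "ft_force": force on the tool from outside, world axes, zero at the start; "torque": the same for the moment, N m; "grip_width": opening from 0.0 (shut) to 1.0 (fully open); "finger_force": force on a finger pad.
Only numpy, scipy, OpenCV 4.12 (cv2) and the standard library are available. Lean on these libraries where they do the work, as an engineer would, in place of code of your own. Each camera call takes 0.05 s, during which the arm holds its last target. There are 200 camera calls.

TASK

A buyer wants to see the radio's battery compartment: roll the radio's volume wheel all the way to off (towards the red dot), and only then squeeze the battery cover's two orange tabs in together and lift the cover off the radio. Lay the cover right way up and flat in the empty bay of the green tray and let go, leaving the bottle, the can, the jar and the tobacco pipe on its wooden rest where they stand.

Things in the scene. Friction and masses are not known exactly. Their poses are not given: they have to be found in the camera images.
- radio: Heavy dark grey portable radio lying face down, 240 x 130 x 70 mm, does not move. Origin: centre of its underside on the table; x along its length, z up. Flat upper face (deck) 70 mm up. Black handle arch across the -x end at x = -108 mm, |y| up to 56 mm, top 116 mm above the table. Folded aerial on the deck's +y edge (y = 57 mm), 9 mm high. The cover's centre is at x = -25 mm, y = 0.
- wheel_top (a point): Top point of the volume wheel's rim, 82 mm above the table, at radio x = 78 mm, y = 0; axes as the radio's. Black knurled wheel, radius 24, 12 mm thick, axle along the radio's x, 12 mm of it out of a slot in the deck. Fingertip on the top of the rim, pressed down with about 4 to 8 N and dragged towards the radio's +y, rolls it towards off: about 0.6 rad per 15 mm. Fixed point.
- off_dot (a point): Red dot on the deck, 45 mm from the wheel's top point towards the radio's +y: the off side.
- wheel (a joint): Volume wheel angle, rad: 0 is off (a stop; the orange mark on the rim is then on top), 1.5 is loudest (the other stop). It starts somewhere between 0.7 and 1.5, turns with light friction and stays where it is left. Dragging the top of the rim towards the radio's +y lowers it.
- cover_center (a point): Centre of the loose battery cover (0.12 to 0.2 kg), 18 mm above its underside; x along its 128 mm length, z up. Fitted, its underside lies on the deck (this point 88 mm above the table), x as the radio's. Mid-grey plate 128 x 72 x 3 mm with a ridge 112 x 38 mm, top 30 mm above the underside. An orange tab stands at each side of the ridge's middle. Lifts straight up once both tabs are in 5 mm.
- tab_left_face (a point): Middle of the outer face of the orange tab on the cover's +y side, 30 mm from the cover's centre, 18 mm above the cover's underside. The upright tab is 40 mm long (cover's x), 4 mm thick, its top 36 mm above the underside, 60 mm across both tabs. Its leg reaches down to 12 mm below the underside, with a barb (34.5 mm from the centre) under the deck. Laid down, the cover stands on the legs.
- tab_right_face (a point): The same on the -y side: middle of the outer face of the other orange tab, the mirror image of the first.
- tab_left (a joint): Inward travel of the tab on the cover's +y side, m: 0 out (latched), 0.0065 fully in. Sprung: about 2 N to start, 7 N fully in; springs out when let go.
- tab_right (a joint): Inward travel of the tab on the cover's -y side, m: 0 out (latched), 0.0065 fully in. Sprung in the same way.
- tray_bay (a point): Centre of the inner floor of the empty bay of the green tray, 4 mm above the table, axes as the tray's, z up. The bay is 150 mm long (x) by 120 mm wide (y) inside, with 5 mm walls whose tops are 20 mm above the table. Beyond its +x wall lies a second narrow bay, 60 mm long, full of lighters, up to x = 145 mm. The tray does not move.
- bottle_mid (a point): Middle (90 mm up) of an upright orange drink bottle, 64 mm diameter, 180 mm tall, loose, standing between the radio and the tray. Leave alone.
- can_mid (a point): Middle (57 mm up) of an upright green can, 66 mm diameter, 115 mm tall, loose. Leave alone.
- pipe_mid (a point): Middle of a brown tobacco pipe, 155 mm long along its x, 44 mm high and wide, 20 mm above the table, loose on its little wooden rest. Leave alone.
- jar_mid (a point): Middle (55 mm up) of an upright amber jar with a brass lid, 66 mm diameter, 110 mm tall, loose, standing close to the tray on its +y side. Leave alone.

How it is judged:
By the outcome, as a careful person would: the job done as asked, in the order asked, and still so for the second after the job is handed in, with the robot touching nothing.
It also fails if it takes over 61 s, if anything falls off the work surface, if the arm or the gripper's body presses on something with over 40 N, if the wrist force passes 120 N, or if a joint passes its speed limit or range.

## Working session

There is one attempt and no reset: what is moved stays moved. The work goes in short steps, each a Python script; the robot and the scene stay as the last script left them, time stands still between calls to the robot, and variables do not carry over. Pictures are saved under pics/ and viewed, at most 10 in all, crops included, and the job is handed in when it is done.

```bash
ls; mkdir -p pics
python3 - <<'E'
from bench import r
import cv2,pickle,numpy as np
o={}
for n in("scene","top"):
    p=r.camera(n); o[n]=p
    cv2.imwrite(f"pics/{n}0.png",cv2.cvtColor(p["color"],cv2.COLOR_RGB2BGR))
    print(n,p["K"],p["D"],np.round(p["world_from_camera"],3))
    for t in("radio","wheel_top","wheel","off_dot","cover_center","tab_left_face","tab_right_face","tray_bay","bottle_mid","can_mid","pipe_mid","jar_mid"):
        try: print(t,[(np.round(d["bbox"],1).tolist(),round(d["confidence"],2)) for d in r.spot_in(t,p)][:3])
        except Exception as e: print(t,e)
pickle.dump(o,open("p0.pkl","wb"))
s=r.get_state();print(s)
E
```

```text
pics
scene [[393.11927237   0.         261.24348572]
 [  0.         393.11927237 190.39938709]
 [  0.           0.           1.        ]] [-0.05168076  0.          0.          0.          0.        ] [[ 0.66  -0.638  0.396  0.958]
 [ 0.751  0.557 -0.355 -0.329]
 [ 0.006  0.531  0.847  0.923]
 [ 0.     0.     0.     1.   ]]
radio [([323.6, 154.6, 99.0, 76.8], 0.93), ([312.9, 137.1, 9.5, 6.2], 0.21)]
wheel_top [([323.1, 154.2, 102.1, 79.7], 0.97)]
wheel []
off_dot [([325.6, 156.9, 97.9, 79.7], 0.74)]
cover_center [([317.3, 153.8, 49.0, 37.3], 0.62), ([322.7, 157.2, 98.8, 72.4], 0.31)]
tab_left_face []
tab_right_face [([269.5, 299.8, 40.4, 50.3], 0.72), ([321.7, 153.5, 18.4, 15.0], 0.47)]
tray_bay [([182.3, 243.4, 99.8, 90.9], 0.65), ([329.8, 238.3, 34.0, 45.6], 0.38)]
bottle_mid [([245.8, 176.8, 27.1, 52.5], 0.84), ([270.6, 299.1, 43.5, 50.1], 0.6)]
can_mid [([328.9, 240.7, 34.5, 45.0], 0.9), ([319.4, 150.4, 52.1, 34.3], 0.64)]
pipe_mid [([270.0, 299.3, 40.4, 53.8], 0.68), ([329.1, 238.5, 30.5, 46.3], 0.21)]
jar_mid [([131.2, 209.7, 33.6, 44.4], 0.92)]
top [[353.29883202   0.         2
[... 1121 characters left out ...]
, -0.02757666,  1.484591  ,  0.02200766,
        0.9508943 , -0.07551095]), 'joint_velocities': array([ 1.00178110e-03, -2.88377949e-04,  2.17296538e-03,  5.67560761e-06,
        1.93492419e-03, -1.55706212e-04,  1.72340318e-03]), 'joint_efforts': array([ 5.42370035e-04, -8.82975340e+01,  1.23420719e+00, -2.36373514e+01,
        1.70950330e-02,  2.03178774e-03,  3.11420713e-06]), 'position': array([0.17803458, 0.54672181, 0.23126264]), 'eef_rot': array([ 7.03295467e-07,  1.56769325e-01,  9.87635244e-01, -5.21572418e-05]), 'ft_force': array([ 0.49871778, -1.25265623, -1.07325957]), 'torque': array([ 0.02790456, -0.01774088,  0.00169018]), 'finger_force': 0.0, 'grip_width': 1.0010881010666905}
```

Run:
```python
import cv2,pickle
o=pickle.load(open("p0.pkl","rb"))
b=lambda n:cv2.cvtColor(o[n]["color"],cv2.COLOR_RGB2BGR)
t=b("top")[100:300,90:390]; cv2.imwrite("pics/t.png",cv2.resize(t,(798,532),interpolation=cv2.INTER_CUBIC))
t=b("scene")[90:330,100:400]; cv2.imwrite("pics/s.png",cv2.resize(t,(750,600),interpolation=cv2.INTER_CUBIC))
```

```text
(no output)
```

View pics/t.png

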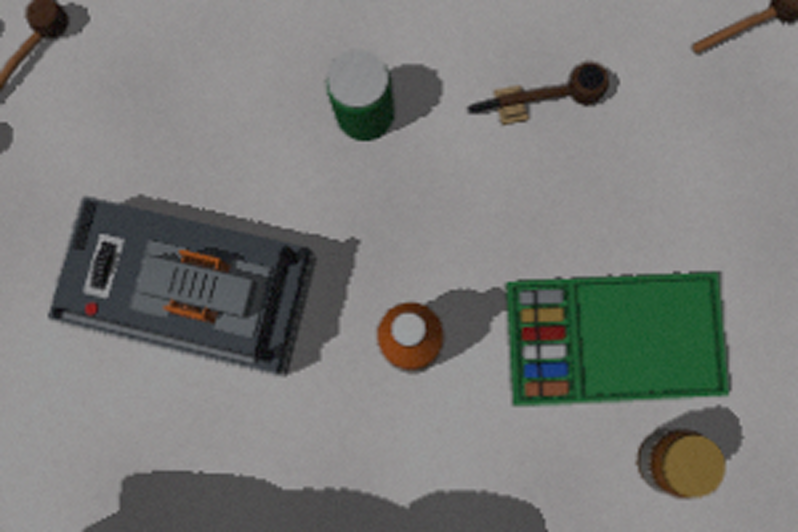

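View pics/s.png

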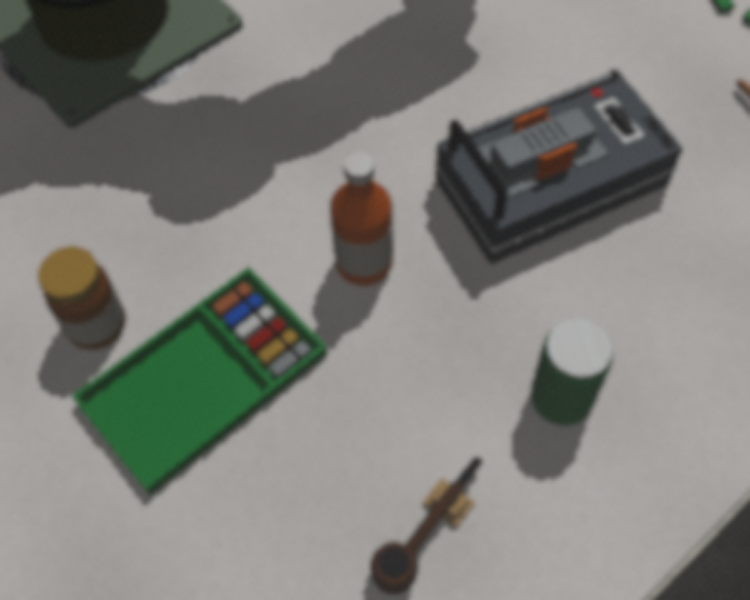

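The top crop shows the radio at left: wheel at about (103,265), red dot at (91,309), handle on the right. The bottle stands at (410,335), and the tray is at right with its empty bay centred near (650,335), lighters on the radio side and the jar below it. The scene crop agrees with this. Next I'll fit the poses from both views.

```bash
cat > h.py <<'E'
import numpy as np,cv2
from scipy.optimize import least_squares
from scipy.spatial.transform import Rotation as R
def proj(p,X):
    M=np.linalg.inv(p["world_from_camera"]); X=np.atleast_2d(X)@M[:3,:3].T+M[:3,3]
    X=X*[1,-1,-1]
    return cv2.projectPoints(X.reshape(-1,1,3),np.zeros(3),np.zeros(3),p["K"],np.array(p["D"]))[0].reshape(-1,2)
def w(pose,pts):
    pts=np.atleast_2d(np.array(pts,float)); c,s=np.cos(pose[2]),np.sin(pose[2])
    return np.c_[pose[0]+c*pts[:,0]-s*pts[:,1],pose[1]+s*pts[:,0]+c*pts[:,1],pts[:,2]]
def fit(obs,x0): # obs: list of (picture, pts, pix)
    f=lambda q:np.concatenate([(proj(p,w(q,a))-b).ravel() for p,a,b in obs])
    s=least_squares(f,x0,loss="soft_l1"); return s.x,f(s.x).reshape(-1,2)
def down(yaw): # tool z down, tool x at world angle yaw
    c,s=np.cos(yaw),np.sin(yaw)
    q=R.from_matrix(np.array([[c,s,0],[s,-c,0],[0,0,-1]])).as_quat(); return q[[3,0,1,2]]
E
cat > fit.py <<'E'
from h import *; import pickle
o=pickle.load(open("p0.pkl","rb")); T,S=o["top"],o["scene"]
t=lambda a:(np.array(a)+.5)/2.66-.5+[90,100]; s=lambda a:(np.array(a)+.5)/2.5-.5+[100,90]
np.set_printoptions(precision=4,suppress=True)
for n,p,b in(("top",T,(115,185,185,235)),("scene",S,(270,110,390,200))): # colour blobs
    h=cv2.cvtColor(p["color"],cv2.COLOR_RGB2HSV); H=h[...,0].astype(int)
    m=((h[...,1]>130)&(h[...,2]>70)&((H<18)|(H>174))).astype(np.uint8); k=np.zeros_like(m);k[b[1]:b[3],b[0]:b[2]]=1
    _,L,st,ce=cv2.connectedComponentsWithStats(m*k)
    print(n,[(ce[i],st[i,4],np.mean(p["color"][L==i],0).round()) for i in range(1,len(st)) if st[i,4]>3])
rp=[[.12,-.065,.07],[.12,.065,.07],[-.12,.065,.07],[.078,.045,.07],[.078,0,.08],[-.025,-.028,.106],[-.025,.028,.106]]
r,e=fit([(T,rp,t([(85,198),(50,318),(287,374),(91,309),(103,265),(202,256),(190,309)])),
 (S,[rp[i] for i in(0,1,3,4)],s([(680,150),(617,73),(597,93),(620,120)]))],[.4,.3,1.5]); print("radio",r);print(e)
tp=[[.145,-.065,.02],[-.08,-.065,.02],[-.08,.065,.02],[.145,.065,.02]]
y,e=fit([(T,tp,t([(508,283),(720,272),(729,393),(514,404)])),(S,tp,s([(324,348),(147,489),(76,398),(248,270)]))],[.4,-.2,1.5]); print("tray",y);print(e)
np.savez("pose.npz",radio=r,tray=y)
for n,z,a,b in(("bottle",.18,(408,329),(359,168)),("can",.115,(359,78),(578,348)),("jar",.11,(694,466),(69,271))):
    print(n,fit([(T,[[0,0,z]],t([a])),(S,[[0,0,z]],s([b]))],[.4,0,0]))
E
python3 fit.py
```

```text
top [(array([164.7857, 196.4524]), np.int32(42), array([113.,  60.,  27.])), (array([159.5098, 216.7059]), np.int32(51), array([111.,  61.,  32.])), (array([123.75  , 215.5625]), np.int32(16), array([118.,  34.,  35.]))]
scene [(array([338.    , 126.2857]), np.int32(7), array([123.,  52.,  52.])), (array([311.8409, 136.5   ]), np.int32(44), array([101.,  58.,  38.])), (array([322.5319, 151.1915]), np.int32(47), array([103.,  58.,  37.]))]
radio [0.5702 0.2449 1.329 ]
[[ 0.0672 -0.7949]
 [-0.0081  0.3229]
 [-2.9669 -0.4622]
 [ 1.263  -0.0599]
 [ 0.0023 -0.314 ]
 [-0.0226 -0.325 ]
 [-1.0959  0.8482]
 [ 0.5766  0.3916]
 [-0.6972 -0.2974]
 [-0.9284  1.332 ]
 [-0.5934 -0.8758]]
tray [ 0.5099 -0.2336  1.5946]
[[-0.5986 -0.7303]
 [-1.0598 -0.3462]
 [-0.0821  0.5214]
 [-0.0728  0.6971]
 [ 0.9697  0.1367]
 [-0.8459  1.4391]
 [-2.4318  0.1906]
 [ 0.0287 -0.7905]]
bottle (array([0.5106, 0.0133, 0.    ]), array([[ 0.1778, -0.5839],
       [-0.1953, -0.8317]]))
can (array([0.764 , 0.0603, 0.    ]), array([[-0.3662,  0.1663],
       [-0.1412,  0.3708]]))
jar (array([ 0.3809, -0.248 ,  0.    ]), array([[-0.4512, -0.1081],
       [-0.4149,  0.1077]]))
```

```bash
cat >> fit.py <<'E'
q=[[.12,-.065,.07],[.12,.065,.07],[.078,.045,.07],[.078,0,.08],[-.025,-.028,.106],[-.025,.028,.106]]
r,e=fit([(T,q,np.vstack([t([(85,198),(50,318)]),[[123.75,215.56]],t([(103,265),(202,256),(190,309)])])),
 (S,[q[0],q[1],q[2],q[3]],np.vstack([s([(680,150),(617,73)]),[[338,126.3]],s([(620,120)])]))],[.4,.3,1.5]); print("radio2",r);print(e)
np.savez("pose.npz",radio=r,tray=y)
def sq(x0,x1,y0,y1,z):return [[x0,y0,z],[x1,y0,z],[x1,y1,z],[x0,y1,z]]
def draw(p,box,k,name):
    im=cv2.cvtColor(p["color"],cv2.COLOR_RGB2BGR)[box[1]:box[3],box[0]:box[2]]; im=cv2.resize(im,None,fx=k,fy=k,interpolation=cv2.INTER_CUBIC)
    for a,P in((r,[sq(-.12,.12,-.065,.065,.07),sq(-.05+.005,-.005,.026,.03,.106),sq(-.045,-.005,-.03,-.026,.106),sq(-.089,.039,-.036,.036,.073),sq(.072,.084,-.015,.015,.075),sq(-.081,.031,-.019,.019,.1),sq(-.108,-.108,-.056,.056,.116)]),(y,[sq(-.08,.145,-.065,.065,.02),sq(-.075,.075,-.06,.06,.004)])):
        for Q in P: cv2.polylines(im,[np.int32(np.round(((proj(p,w(a,Q))-box[:2]+.5)*k-.5)*8))],True,(255,255,0),1,cv2.LINE_AA,3)
    return im
cv2.imwrite("pics/ov.png",draw(T,(100,160,216,250),6.8,""))
cv2.imwrite("pics/ov2.png",np.vstack([draw(T,(270,190,390,265),5,""),draw(S,(270,100,390,155+40),3,"").copy()[:, :].copy() if 0 else cv2.resize(draw(S,(270,110,390,200),5,""),(600,300)) ])[:600])
E
python3 fit.py | sed -n '/radio2/,$p'
```

```text
radio2 [0.5702 0.2453 1.3272]
[[-0.0093 -0.8708]
 [-0.1709  0.2223]
 [ 1.2517  0.1649]
 [-0.1283 -0.3748]
 [-0.1603 -0.3107]
 [-1.274   0.8531]
 [ 0.69    0.3969]
 [-0.5198 -0.3208]
 [-0.2734  1.8933]
 [-0.4603 -0.9055]]
```

View pics/ov.png

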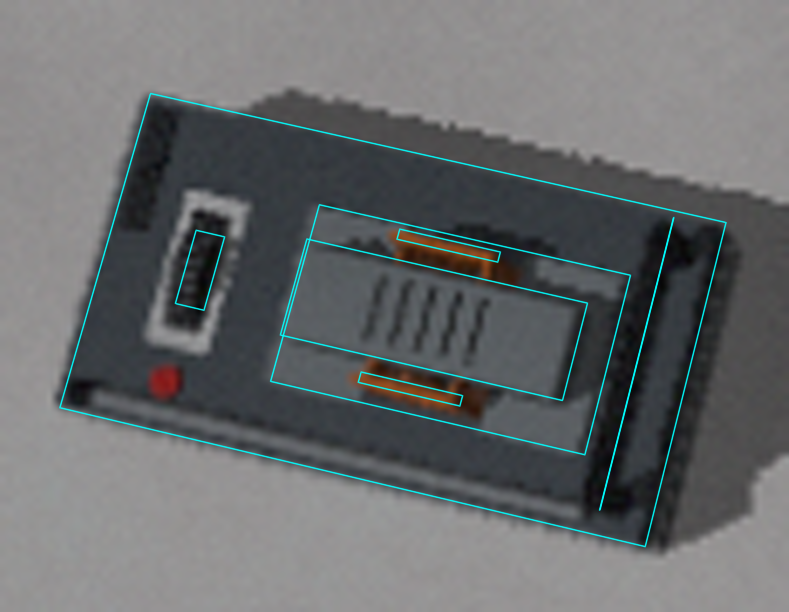

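View pics/ov2.png

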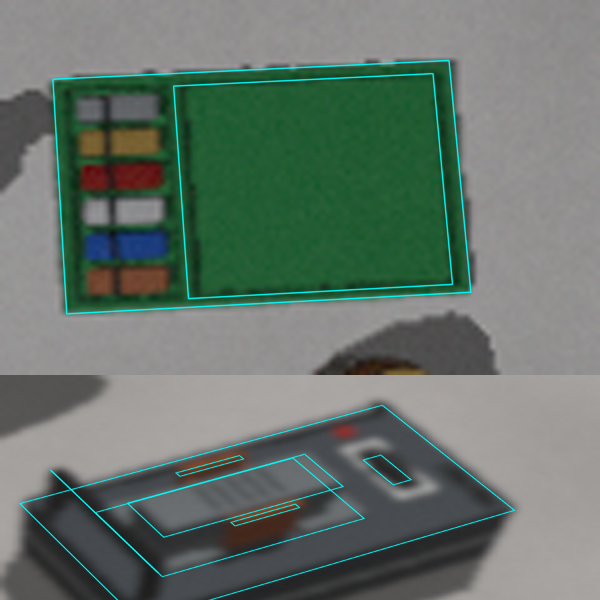

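The overlay matches within about a pixel in both views. I'll start with the wheel.

```bash
cat > wheel1.py <<'E'
from h import *; from bench import r
np.set_printoptions(precision=4,suppress=True)
P=np.load("pose.npz")["radio"]; up=P[2]
best=None
for k in(0,1):
    q=down(up+np.pi/2+k*np.pi); j=r.solve_ik(w(P,[.078,-.009,.15])[0],q)
    print(k,j)
    if j is not None:
        c=np.abs(j-r.get_state()["joint_positions"]).max()
        if best is None or c<best[0]: best=(c,q,j)
q=best[1]; np.save("qw.npy",q)
r.grab(20)
r.goto(w(P,[.078,-.009,.15])[0],q)
r.movel(w(P,[.078,-.009,.092])[0],speed=.12)
print("hit",r.movel(w(P,[.078,-.009,.074])[0],speed=.02,stop_force=5))
s=r.get_state();print(s["time_s"],s["position"],s["ft_force"],s["grip_width"])
z=s["position"][2]
for i in range(1,4):
    r.movel(w(P,[.078,-.009+.006*i,z])[0],speed=.04); s=r.get_state();print(s["position"],s["ft_force"])
E
python3 wheel1.py
```

```text
0 [-0.4953  0.9659 -0.1072  1.1464  0.1026  1.0342  0.7182]
1 [-0.8075  1.0791  0.7735  1.1605 -0.7327  1.17   -1.8524]
hit True
5.0583 [0.5982 0.3188 0.0814] [ 0.194  -0.1099  8.1788] -0.0007308953381481016
[0.5921 0.3204 0.0819] [-1.2483 -0.7941  9.2538]
[0.5863 0.3219 0.0819] [-1.9417 -1.585   9.6594]
[0.5804 0.3233 0.0818] [-2.4147 -1.3277  8.6192]
```

```bash
cat > wheel2.py <<'E'
from h import *; from bench import r; import sys
np.set_printoptions(precision=3,suppress=True)
P=np.load("pose.npz")["radio"]; q=np.load("qw.npy"); n=int(sys.argv[1]); sf=float(sys.argv[2]); name=sys.argv[3]
for k in range(n):
    r.movel(r.get_state()["position"]+[0,0,.012],speed=.12); 
    r.movel(w(P,[.078,-.009,.09])[0],speed=.15); f0=r.get_state()["ft_force"]
    r.movel(w(P,[.078,-.009,.074])[0],speed=.02,stop_force=sf)
    s=r.get_state(); z=s["position"][2]; F=[s["ft_force"]-f0]
    for i in range(1,4):
        r.movel(w(P,[.078,-.009+.006*i,z])[0],speed=.04); F.append(r.get_state()["ft_force"]-f0)
    print(z,f0,np.array(F).tolist())
r.movel(r.get_state()["position"]+[0,0,.1],speed=.25)
r.movel(w(P,[-.06,-.12,.18])[0],speed=.3)
for c in("top","scene"):
    p=r.camera(c); ctr=proj(p,w(P,[.078,0,.078]))[0]; x,y=np.int32(ctr)
    im=cv2.cvtColor(p["color"],cv2.COLOR_RGB2BGR)[y-20:y+20,x-20:x+20]
    a=cv2.resize(im,(400,400),interpolation=cv2.INTER_CUBIC) if c=="top" else np.hstack([a,cv2.resize(im,(400,400),interpolation=cv2.INTER_CUBIC)])
cv2.imwrite(f"pics/{name}.png",a); print(r.get_state()["time_s"])
E
python3 wheel2.py 2 4.5 w1
```

```text
0.08143951269759753 [-0.229  0.129 -0.4  ] [[0.061837812079887144, -1.5943482949195806, 8.64137535751848], [-0.4168500082025278, -1.5484018122983534, 9.552054804755278], [0.48151746642255666, -0.7253025885913118, 9.421501401132053], [0.5822518855528558, -0.16275785953231328, 9.108522863024495]]
0.08142275590452323 [-0.388 -0.258 -0.058] [[0.9270491842271874, 0.30902151503180175, 8.10038703113137], [2.012034705548472, -0.8431582662192467, 9.556172729236058], [0.10060743073407585, -0.2400118569836288, 9.010114207468048], [1.270929478738955, 0.3351902083350321, 9.355209097210945]]
11.2583
```

View pics/w1.png

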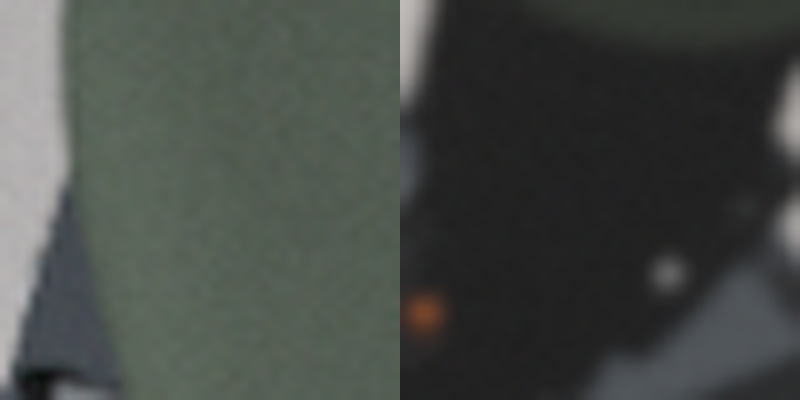

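The arm blocks both views of the wheel, so I'll move back to the start pose and look again.

```bash
cat > look.py <<'E'
from h import *; from bench import r; import sys
P=np.load("pose.npz")["radio"]
def look(name,pt=(.078,0,.078)):
    a=[]
    for c in("top","scene"):
        p=r.camera(c); x,y=np.int32(proj(p,w(P,[pt]))[0])
        im=cv2.cvtColor(p["color"],cv2.COLOR_RGB2BGR)[y-16:y+16,x-16:x+16]
        a.append(cv2.resize(im,(400,400),interpolation=cv2.INTER_CUBIC))
    cv2.imwrite(f"pics/{name}.png",np.hstack(a))
E
python3 - <<'E'
from look import *
r.move_joints([-1.298, 0.707, -0.028, 1.485, 0.022, 0.951, -0.075]); look("w2"); print(r.get_state()["time_s"])
E
```

```text
13.6083
```

View pics/w2.png

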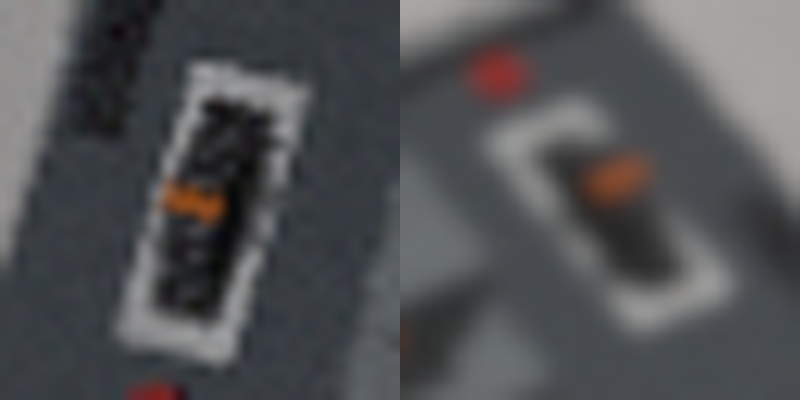

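The orange mark is now on top of the wheel, so it's at off. I'll make one gentle confirming stroke on the way, then grip the tabs.

```bash
cat > grasp.py <<'E'
from look import *
np.set_printoptions(precision=4,suppress=True)
q=np.load("qw.npy"); Ty=np.load("pose.npz")["tray"]
r.goto(w(P,[.078,-.009,.10])[0],q)
r.movel(w(P,[.078,-.009,.074])[0],speed=.02,stop_force=4)
z=r.get_state()["position"][2]+.0002
r.movel(w(P,[.078,.009,z])[0],speed=.03); print(r.get_state()["ft_force"],z)
r.movel(w(P,[.078,.009,.17])[0],speed=.25)
r.ungrasp()
best=None;s=r.get_state()["joint_positions"]
for k in(0,1):
    qq=down(P[2]+k*np.pi); j=r.solve_ik(w(P,[-.025,0,.15])[0],qq); j2=r.solve_ik(w(Ty,[0,0,.05])[0],down(Ty[2]+k*np.pi))
    print(k,j,j2)
    if j is not None and j2 is not None and (best is None or abs(j-s).max()<best[0]): best=(abs(j-s).max(),qq,k)
np.savez("g.npz",q=best[1],k=best[2]); print(best)
r.goto(w(P,[-.025,0,.15])[0],best[1])
f0=r.get_state()["ft_force"]
print("hit",r.movel(w(P,[-.025,0,.075])[0],speed=.08,stop_force=8))
s=r.get_state();print(s["position"],s["ft_force"]-f0)
r.grab(30)
s=r.get_state();d=s["ft_force"]-f0;u=w([0,0,P[2]],[[1,0,0],[0,1,0]]);print(s["time_s"],s["position"],"Fxy radio",u@d,d,s["grip_width"],s["finger_force"],s["torque"])
np.save("f0.npy",f0)
E
python3 grasp.py
```

```text
[ 0.9986 -0.0181  7.8739] 0.08158230986716516
0 [-0.5577  0.8724  0.2807  1.4695 -0.2888  0.8405 -0.4224] [ 0.338   0.9544  0.0678  1.704  -0.1184  0.4872  0.5058]
1 [-0.1805  0.8917 -0.528   1.4553  0.5097  0.9332  2.0451] [ 0.6904  1.021  -0.6405  1.692   0.863   0.7351  2.7702]
(np.float64(1.12154881512908), array([0.    , 0.7878, 0.6159, 0.    ]), 0)
hit False
[0.5644 0.2212 0.0755] [-1.6352  0.2922  1.2292]
20.9833 [0.5639 0.2213 0.0758] Fxy radio [-2.1082  6.8296] [-7.1365 -0.3984 16.5183] 0.5386279249339798 29.108211994171143 [-0.0283  1.5168  0.0147]
```

Width of about 46 mm means both tabs are fully in. Lifting straight up with a force guard.

Run:
```python
from look import *
np.set_printoptions(precision=3,suppress=True)
f0=np.load("f0.npy"); p=r.get_state()["position"]
for h in(.004,.015,.04,.19):
    b=r.movel([p[0],p[1],p[2]+h],speed=.05 if h<.1 else .2,stop_force=30); s=r.get_state(); print(b,s["position"],s["ft_force"]-f0,s["grip_width"],s["finger_force"])
    if b: break
a=[]
for c in("top","scene"):
    pc=r.camera(c); x,y=np.int32(proj(pc,w(P,[[-.025,0,.15]]))[0])
    a.append(cv2.resize(cv2.cvtColor(pc["color"],cv2.COLOR_RGB2BGR)[max(0,y-60):y+60,x-60:x+60],(400,400),interpolation=cv2.INTER_CUBIC))
cv2.imwrite("pics/l.png",np.hstack(a)); print(s["time_s"])
```

```text
False [0.564 0.221 0.08 ] [-1.025  1.308 -1.256] 0.5301369273281991 32.51506805419922
False [0.564 0.221 0.091] [-1.516  0.71  -0.979] 0.5342567147966859 32.514726519584656
False [0.564 0.221 0.116] [-1.405  1.06  -1.404] 0.5309058611738388 32.51483917236328
False [0.564 0.221 0.265] [-0.425  0.833 -2.196] 0.5343461213252286 32.512900829315186
23.15
```

View pics/l.png

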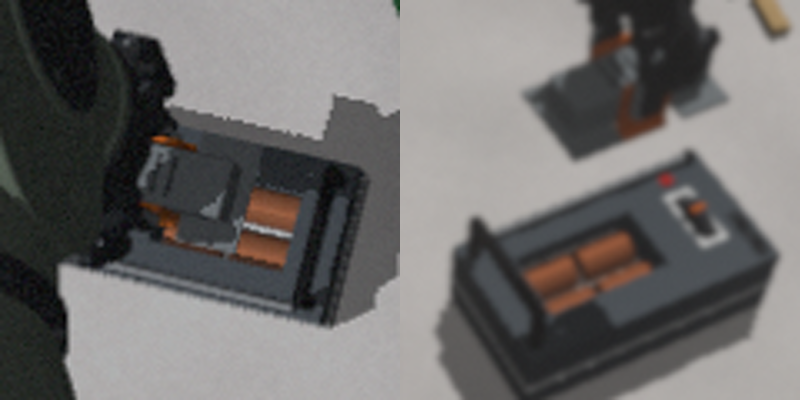

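The cover is off and hangs level, with the batteries exposed and the wheel's mark still on top. The fingers sit a little towards the +x side of the tabs, so I'll measure that offset from the plate corners: scene crop (523,93), (577,160) and (730,97).

Run:
```python
from look import *
np.set_printoptions(precision=4,suppress=True)
s=r.get_state(); pc=r.camera("scene"); x,y=np.int32(proj(pc,w(P,[[-.025,0,.15]]))[0]); y0=max(0,y-60); sy=(y+60-y0)/400
print(y-60)
pix=np.array([[123+.5,93.5],[177.5,160.5],[330.5,97.5]])*[.3,sy]-.5+[x-60,y0]
zu=.07+s["position"][2]-.0758
c=lambda z:[[-.064,.036,z],[-.064,-.036,z],[.064,-.036,z]]
for z in(zu,zu+.003):
    q,e=fit([(pc,c(z),pix)],[.56,.22,P[2]]); print(q,e.ravel())
    d=q[:2]-s["position"][:2]; print("offset in cover axes",w([0,0,-P[2]],[d[0],d[1],0])[0])
print(s["position"],s["torque"],P)
```

```text
73
[0.5626 0.2278 1.3448] [-0.2578 -0.15    0.0456  0.1558  0.2089 -0.0443]
offset in cover axes [0.0062 0.0025 0.    ]
[0.5643 0.2254 1.3456] [-0.3795 -0.175   0.0172  0.2163  0.3622 -0.0985]
offset in cover axes [0.0043 0.0003 0.    ]
[0.5636 0.2212 0.2647] [-0.0062 -0.017  -0.0368] [0.5702 0.2453 1.3272]
```

```bash
cat > place.py <<'E'
from look import *
np.set_printoptions(precision=4,suppress=True)
Ty=np.load("pose.npz")["tray"]; k=int(np.load("g.npz")["k"]); q=down(Ty[2]+k*np.pi)
T=lambda z:w(Ty,[-.003,0,z])[0]
r.movel(T(.265),q,speed=.2)
r.movel(T(.06),speed=.15); f0=r.get_state()["ft_force"]
print(r.movel(T(.015),speed=.025,stop_force=4)); s=r.get_state(); print(s["position"],s["ft_force"]-f0,s["grip_width"],s["time_s"])
E
python3 place.py
```

```text
True
[ 0.51   -0.2366  0.0217] [1.1594 0.9871 6.3851] 0.5381069509401923 28.6417
```

It touched at z = 0.0217 m, against 0.0218 m expected for standing on the legs. Releasing, retreating and checking.

Run:
```python
from look import *
r.ungrasp(); p=r.get_state()["position"]
r.movel([p[0],p[1],.10],speed=.08); r.movel([p[0],p[1],.27],speed=.2)
r.goto([.55,.0,.33],r.get_state()["eef_rot"])
r.move_joints([-1.298, 0.707, -0.028, 1.485, 0.022, 0.951, -0.075])
b=[cv2.cvtColor(r.camera(c)["color"],cv2.COLOR_RGB2BGR) for c in("top","scene")]
cv2.imwrite("pics/f.png",np.hstack([cv2.resize(b[0][100:300,100:390],(400,400*200//290)),cv2.resize(b[1][90:330,100:390],(400,275))]) if 0 else np.vstack([cv2.resize(b[0][110:290,100:380],(466,300),interpolation=3),cv2.resize(b[1][95:325,105:391],(466,300),interpolation=3)]))
s=r.get_state();print(s["time_s"],s["position"],s["finger_force"])
```

```text
34.7167 [0.1783322  0.54634329 0.23094834] 0.0
```

View pics/f.png

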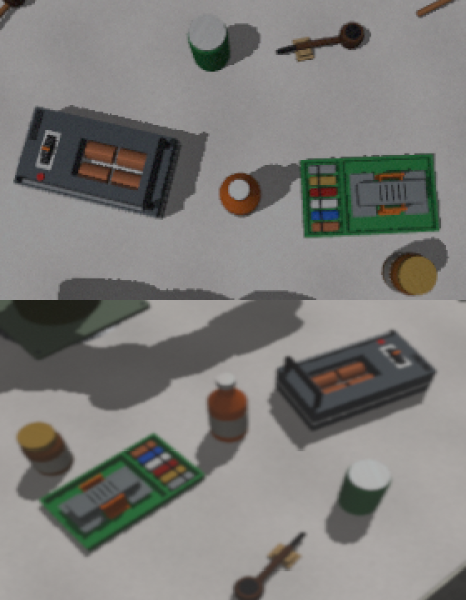

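The cover lies flat and right way up in the bay, at about (392,192) in the top view. The wheel's mark is on top, and the bottle, can, jar and pipe haven't moved.

```bash
python3 -c "
from bench import r
print(r.finish_job())"
```

```text
the job is handed in; nothing more can be done
None
```

The job is handed in, with no verdict returned: I rolled the volume wheel to off, then unlatched the cover and laid it flat and right way up in the empty bay; the last pictures show the bottle, can, jar and pipe where they stood, at about 35 s of the 61 s allowed.

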